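# Latch, tug-test and turn over a vial carrier in the inverting stand

## Robot

A 6-joint arm with a two-finger parallel gripper is mounted at the origin on the work surface. World frame = base frame: x ahead of the robot, y to its left, z up, the work surface at z = 0. Lengths are in mm, angles in rad, forces in N, time in s.
With the tool pointing down it reaches from about 350 to 975 mm from the base axis. Payload 7.1 kg.
Tool frame: the origin (TCP) lies midway between the tips of the shut fingers; the grasp point (between the pads) lies 19 mm behind it (ctrl.grasp_offset is the distance from the TCP to the grasp point, in mm); z points along the fingers, y is the line along which they close (so a half turn about z gives the same grasp; the last joint's range is limited). The gripper opens to 88 mm and grips with 3 to 60 N. Pads are 20 mm wide; open, the fingers measure 115 mm over their backs; the gripper's body (75 mm by 178 mm) begins 61 mm behind the grasp point.
Start: joints at [-1.327, 0.423, 1.63, -0, 1.089, -0.019], TCP at [162.385, -603.52, 222.675] pointing down, gripper open.
Joint ranges: [-3, 3], [-0.9, 2.11], [0.09, 2.58], [-1.31, 4.45], [0.11, 2.69], [-2.54, 2.54]. Speed limits (rad/s): [2.39, 2.39, 3.01, 3.14, 3.14, 3.14].

## Interface

Orientations are given as a rotation vector (axis times angle).
In Python, from workcell import sensors, viewer, ctrl gives the robot as it stands. The module is installed in compiled form; this text tells all that it offers.
- The arm moves only by the shell command python3 -m handwheel 'ROWS'. ROWS is JSON, a list of rows, each a list of 7 numbers: the shift along the tool's x, y, z in mm, then the turn, a rotation vector about the tool's x, y, z in rad, then the closure, from 0 (fully open) to 1 (shut). In form: [[x, y, z, rx, ry, rz, jaw], ...]. A call has 1 to 10 rows; each row shifts and turns the commanded pose from where the row before left it, along the tool's axes as they then stand; what a row does not reach is not made up. A row lasts 1/8 s, in which the tool goes at most 62.5 mm and 10.7 degrees, less where a joint would pass 70% of its speed; a pose out of reach is approached as far as the arm can. A call is refused whole if a number of a shift passes 62.5 or a number of a turn 0.188, either way. A call with a gripper value outside its range is refused whole. The fingers move at their own pace and stop on an object; the grip force is fixed at half the most. Time passes only in rows, so rows that do not move let the fingers close. It gives the time, the measured TCP pose, the force, the opening and the grip force at its end, in the units of the state.
- sensors.get_obs(): the state, without advancing time (a new reading comes with each control period).
- viewer.get_image(name): name is "side" or "top" or "wrist"; returns a dict with "frame" (400x640x3 uint8, blue, green, red), "fov_y" (degrees; the focal length in pixels is half the picture's height over the tangent of half this angle, whatever the lens; pixels are square), "cx", "cy" (the principal point, pixels), "R" (3x3) and "t" (3): a world point X has camera coordinates R X + t. Camera axes: x right, y down, z forward; pixel columns grow to the right and rows downward; lengths in mm; the calibration is good to about 2 mm. A picture is of the moment at which its call begins. There is no depth.
- ctrl.close_job(): hands the job in; it is judged then, once.
The state is a dict: "t": time; "qpos": joint angles; "qvel": joint speeds; "joint_torque": joint torques, N m; "ee_pos": TCP position; "orientation": TCP orientation; "ft_force": force on the tool from outside, world axes, zero at the start; "moment": the same for the moment, N m; "width": finger opening in mm; "grasp_force": force on a finger pad.
Only numpy, scipy, OpenCV 4.12 (cv2) and the standard library are available. Lean on these libraries where they do the work, as an engineer would, in place of code of your own. Each camera call takes 0.05 s, during which the arm holds its last target. There are 200 camera calls.

## Task

Put the vial carrier by its bar upright into the cradle of the inverting stand and press it down flush until both spring latches snap over its base. Before turning, prove that the latches hold: tug the carrier straight up by its bar against them, firmly but gently (about 10 N more than its weight, never 35 N), for about a second. Then turn the cradle over with the crank, half a turn to its stop, and leave the carrier hanging upside down in its latches, without knocking anything else on the bench about.

Things in the scene. Friction and masses are not known exactly. Their poses are not given: they have to be found in the camera images.
- carrier_bar (a point): Centre of the carry bar of the loose grey vial carrier, the place to grasp: a bar along the carrier's own y, 112 mm long, 12 mm wide (x), 14 mm high (88 to 102 mm above the underside), on a 10 mm post at each end. This point is 95 mm above the underside; z is up. Turned half round about z the carrier is the same.
- carrier_base (a point): Centre of the underside of the same carrier, axes as the bar's. Carrier 0.4 to 0.65 kg: base flange 92 (own x) x 124 (own y) x 8 mm high, body 72 x 112 mm up to 54 mm, six black vial caps up to 64 mm, open space between caps and bar.
- stand: Grey inverting stand, fixed to the bench but placed differently each time: base plate 160 (x) x 200 (y) x 12 mm, two uprights at its y = +/-86 mm, 127 mm high. Origin at the centre of its underside; y runs along the turning axis, the crank is on its -y side.
- axis (a point): Point on the level turning axis, in the middle of the stand, 115 mm above the bench. The axis runs along the stand's y.
- seat (a point): Centre of the cradle's floor; its axes turn with the cradle. At the start 40 mm below the axis (75 mm above the bench), z up, x and y as the stand's. A flush carrier's underside rests here, bar along y. Aluminium end plates: inner faces at y = +/-66 mm, 62 mm high, 60 mm wide; side walls: inner faces at x = +/-49 mm, 10 mm high. Clearance 3 mm in x, 4 mm in y.
- latch_near: Spring latch on the cradle's -x side. Origin: underside of its steel tongue's tip, 40 mm in x from the seat's centre, 11 mm above the floor. Its lead-in slope opens to 49 mm, 34 mm up. A lowered base lands on both slopes about 26 mm above the floor; pushing it on takes 7 to 14 N beyond its weight. Then the latches snap over the flange, leaving 3 mm of vertical play.
- latch_far: The same spring latch on the cradle's +x side.
- crank_handle (a point): Centre of the black crank handle: a freely spinning sleeve, 16 mm in diameter and 75 mm long, parallel to the turning axis, 75 mm from it, centred 143 mm to the stand's -y side of its middle. It starts level with the axis on the -x side (towards the robot).
- cradle (a joint): Turn of the cradle, rad. 0 (stop): upright. Grows as the crank handle goes up, over the top and down on the +x side, to 3.14 (stop): upside down, handle level with the axis on the +x side. It stays where it is left; turning takes about 7 N at the handle.
- bottle0_mid (a point): Bystander: amber bottle, 64 mm diameter, 150 mm high, point 70 mm up.
- bottle1_mid (a point): Bystander: a like amber bottle.
- bottle2_mid (a point): Bystander: a like amber bottle.
- spare_mid (a point): Bystander: smaller amber bottle, 54 mm diameter, 120 mm high, point 55 mm up.
- jar_mid (a point): Bystander: white jar, 68 mm diameter, 85 mm high, point at mid height.
- tray_mid (a point): Bystander: white open tray 75 x 110 x 22 mm, point at mid height.
- carton_mid (a point): Bystander: closed cardboard carton 130 x 160 x 110 mm, point at mid height.
- carrier: The vial carrier itself, origin at the centre of its underside (as carrier_base).

How it is judged:
By the outcome, as a careful person would: the job done as asked, in the order asked, and still so for the second after the job is handed in, with the robot touching nothing.
It also fails if it takes over 61 s, if anything falls off the work surface, if the arm or the gripper's body presses on something with over 40 N, if the wrist force passes 120 N, or if a joint passes its speed limit or range.

## Working session

There is one attempt and no reset: what is moved stays moved. The work goes in short steps, Python scripts to look and compute and a shell command to move; the robot and the scene stay as the last step left them, time stands still between calls to the robot, and variables do not carry over. Pictures are saved under pics/ and viewed, at most 10 in all, crops included, and the job is handed in when it is done.

```bash
mkdir -p pics
cat > h.py <<'E'
import numpy as np, cv2, json
from workcell import sensors, viewer, ctrl
from scipy.spatial.transform import Rotation as Rn
def cap(name,fn):
    im=viewer.get_image(name); cv2.imwrite('pics/'+fn+'.png',im['frame'])
    json.dump({k:np.array(v).tolist() for k,v in im.items() if k!='frame'},open('pics/'+fn+'.json','w'))
def cam(fn):
    c=json.load(open('pics/'+fn+'.json')); R=np.array(c['R']);t=np.array(c['t']);f=200/np.tan(np.radians(c['fov_y']/2))
    return R,t,f,c['cx'],c['cy']
def back(fn,u,v,z):
    R,t,f,cx,cy=cam(fn); d=R.T@np.array([(u-cx)/f,(v-cy)/f,1]); o=-R.T@t
    return o+d*(z-o[2])/d[2]
def proj(fn,X):
    R,t,f,cx,cy=cam(fn); p=R@np.array(X,float)+t; return p[:2]/p[2]*f+[cx,cy]
E
python3 - <<'E'
from h import *
for n in ['top','side']: cap(n,n+'0'); print(n,cam(n+'0'))
o=sensors.get_obs(); print({k:np.round(v,3).tolist() for k,v in o.items()}, ctrl.grasp_offset)
print(Rn.from_rotvec(o['orientation']).as_matrix().round(3))
E
```

```text
top (array([[ 0.04045163, -0.99917021,  0.00474944],
       [-0.9784893 , -0.04057581, -0.20226789],
       [ 0.20229276,  0.00353479, -0.97931871]]), array([ -15.67016315,  539.7054866 , 1817.64626942]), np.float64(517.4629469450836), 317.17486494262033, 199.31475510385224)
side (array([[-0.99783716, -0.06569373,  0.00231213],
       [-0.04543325,  0.66382227, -0.74650909],
       [ 0.04750612, -0.74499955, -0.6653712 ]]), array([ 536.7957985 ,   97.11775689, 1807.13325639]), np.float64(511.70127503122313), 319.83938541759386, 201.0261164284786)
{'t': 0.1, 'qpos': [-1.327, 0.424, 1.631, -0.0, 1.089, -0.019], 'qvel': [-0.001, -0.002, -0.0, -0.0, 0.0, -0.001], 'joint_torque': [0.0, -54.562, -27.432, 0.065, 0.019, -0.0], 'ee_pos': [162.255, -603.066, 221.983], 'orientation': [-3.113, -0.411, 0.0], 'ft_force': [-0.337, -0.179, 0.179], 'moment': [-0.0, 0.054, -0.014], 'grasp_force': 0.0, 'width': 87.857} 18.700000000000003
[[ 0.966  0.26  -0.   ]
 [ 0.26  -0.966  0.001]
 [ 0.    -0.001 -1.   ]]
```

View pics/top0.png

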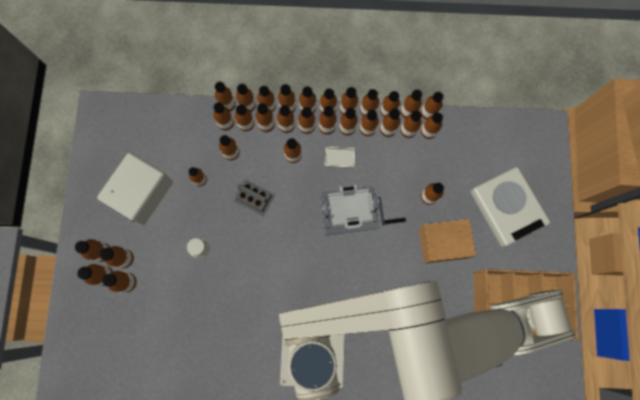

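View pics/side0.png

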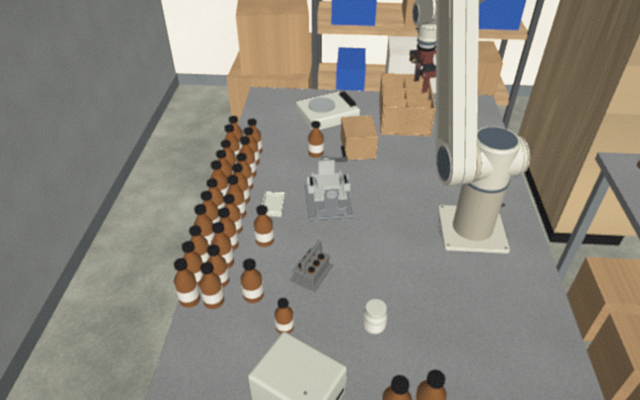

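The top view shows the carrier near (254,197), the stand near (350,208) and the crank handle near (394,221). The side view shows the carrier near (312,268) and the stand near (329,195). I'll enlarge both views into one picture.

Run:
```python
from h import *
a=cv2.imread('pics/top0.png')[170:245,220:420]; b=cv2.imread('pics/side0.png')[150:295,280:380]
A=cv2.resize(a,None,fx=4,fy=4,interpolation=cv2.INTER_CUBIC)
cv2.imwrite('pics/c1.png',A)
for n,u,v,z in [('carrier',254,190,100),('handle',394,221,115),('plateA',350,189,137),('plateB',352,223,137)]: print(n,back('top0',u,v,z).round(0))
```

```text
carrier [555. 231. 100.]
handle [ 462. -264.  115.]
plateA [ 564. -106.  137.]
plateB [ 445. -116.  137.]
```

View pics/c1.png

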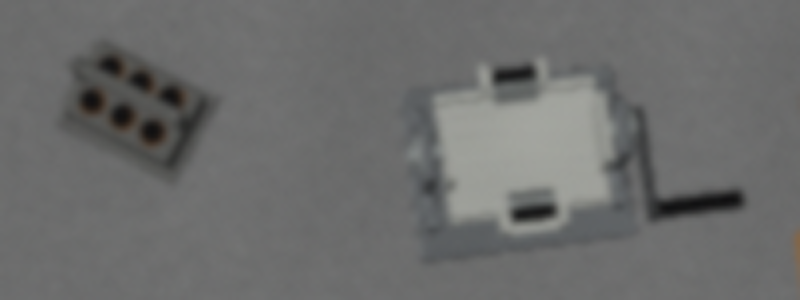

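The enlarged view shows the carrier base corners at about (62,122), (175,182), (215,95) and (100,40). The latches are at (514,73) and (532,212), and the handle runs from (655,209) to (742,199).

```bash
cat >> h.py <<'E'
def rel(target,yaw=None):
    """remaining shift in current tool axes, and yaw (tool x heading, deg) turn about tool z"""
    o=sensors.get_obs(); M=Rn.from_rotvec(o['orientation']).as_matrix()
    d=M.T@(np.array(target)-o['ee_pos']); h=np.degrees(np.arctan2(M[1,0],M[0,0]))
    print('pos',np.round(o['ee_pos'],1),'F',np.round(o['ft_force'],1),'w',np.round(o['width'],1),'g',np.round(o['grasp_force'],1),'t',o['t'],'head',h.round(2),'tilt',M[2].round(3))
    print('tool shift',d.round(1), 'turn' , None if yaw is None else np.radians(h-yaw).round(3))
E
python3 - <<'E'
from h import *
c=lambda u,v:(220+u/4,170+v/4)
P=[back('top0',*c(*p),2)[:2] for p in [(62,122),(175,182),(215,95),(100,40)]]
P=np.array(P);print(P.round(0),P.mean(0).round(0)); print('long',(P[1]-P[0]).round(),(P[2]-P[3]).round(),'short',(P[3]-P[0]).round(),(P[2]-P[1]).round())
H=[back('top0',*c(*p),115)[:2] for p in [(655,209),(742,199)]];print('handle',np.round(H,0))
L=[back('top0',*c(*p),108)[:2] for p in [(514,73),(532,212)]];print('latch',np.round(L,0),np.mean(L,0).round())
for n,u,v,z in [('carton',448,240,110),('bot',433,193,70)]: print(n,back('top0',u,v,z).round(0))
rel([540,230,300],62)
E
```

```text
[[534. 310.]
 [482. 202.]
 [565. 169.]
 [614. 280.]] [549. 240.]
long [ -52. -108.] [ -48. -111.] short [ 80. -30.] [ 84. -32.]
handle [[ 456. -228.]
 [ 468. -303.]]
latch [[ 573. -103.]
 [ 450. -122.]] [ 512. -112.]
carton [ 404. -452.  110.]
bot [ 577. -410.   70.]
pos [ 162.3 -603.1  222. ] F [-0.3 -0.2  0.2] w 87.9 g 0.0 t 0.1 head 15.06 tilt [ 0.    -0.001 -1.   ]
tool shift [ 581.2 -706.4  -77.1] turn -0.819
```

```bash
python3 -m handwheel '[[36,-44,-10,0,0,0,0],[36,-44,-10,0,0,0,0],[36,-44,-10,0,0,0,0],[36,-44,-10,0,0,0,0],[36,-44,-10,0,0,0,0],[36,-44,-10,0,0,0,0],[36,-44,-10,0,0,0,0],[36,-44,-8,0,0,0,0],[36,-44,0,0,0,0,0],[36,-44,0,0,0,0,0]]' && python3 -m handwheel '[[36,-44,0,0,0,0,0],[36,-44,0,0,0,0,0],[36,-44,0,0,0,0,0],[36,-44,0,0,0,0,0],[36,-44,0,0,0,0,0],[36,-44,0,0,0,-0.17,0],[0,0,0,0,0,-0.17,0],[0,0,0,0,0,-0.18,0],[0,0,0,0,0,-0.18,0],[0,0,0,0,0,-0.17,0]]'
python3 - <<'E'
from h import *
cap('wrist','w1'); rel([549,240,76],65); print(cam('w1'))
E
```

```text
t: 1.35
ee_pos: [396.1, -83.3, 300.9]
orientation: [3.114, 0.411, 0.001]
ft_force: [0.0, -1.0, 0.6]
width: 87.7
grasp_force: 0.0
t: 2.6
ee_pos: [535.4, 225.9, 300.2]
orientation: [-2.646, -1.694, 0.002]
ft_force: [-0.3, 0.2, -0.1]
width: 88.0
grasp_force: 0.0
pos [535.4 225.9 300.2] F [-0.3 -0.  -0.6] w 87.4 g 0.0 t 2.65 head 65.61 tilt [-0.001 -0.001 -1.   ]
tool shift [ 18.6   6.7 224.2] turn 0.011
(array([[ 9.08171108e-01, -4.18598775e-01, -5.50567567e-04],
       [-4.02001546e-01, -8.72527767e-01,  2.77650955e-01],
       [-1.16704735e-01, -2.51933246e-01, -9.60681864e-01]]), array([-391.31448173,  356.02932124,  584.97558149]), np.float64(327.22310561921927), 323.42952182056996, 199.6791722858838)
```

View pics/w1.png

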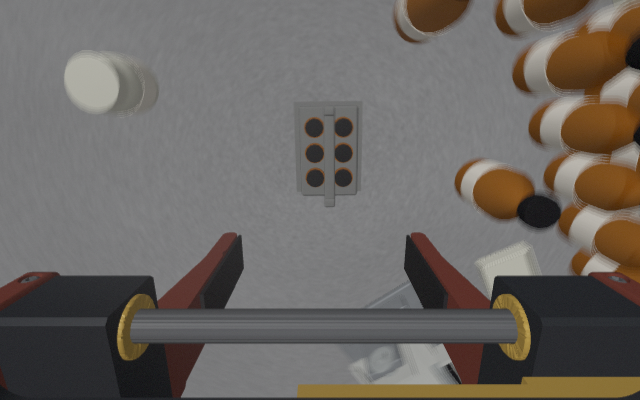

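The wrist view shows the carry bar running vertically from about (329,107) to (329.5,206), with the base flange spanning columns 294 to 361. The space around it is clear.

Run:
```python
from h import *
a=back('w1',329,107.5,102);b=back('w1',329.5,206.5,102);print(a.round(1),b.round(1),np.linalg.norm(a-b).round(1))
m=(a+b)/2; h=np.degrees(np.arctan2(*(a-b)[[1,0]])); print(m.round(1),h)
rel([m[0],m[1],76.3],h)
```

```text
[570.9 289.6 102. ] [525.9 189.2 102. ] 110.1
[548.4 239.4 102. ] 65.82525991396032
pos [535.4 225.9 300.2] F [-0.3 -0.  -0.6] w 87.4 g 0.0 t 2.65 head 65.61 tilt [-0.001 -0.001 -1.   ]
tool shift [ 17.8   6.4 223.9] turn -0.004
```

```bash
python3 -m handwheel '[[18,6,40,0,0,0,0],[0,0,45,0,0,0,0],[0,0,45,0,0,0,0],[0,0,40,0,0,0,0],[0,0,30,0,0,0,0],[0,0,24,0,0,0,0],[0,0,0,0,0,0,0]]' && python3 -m handwheel '[[0,0,0,0,0,0,1],[0,0,0,0,0,0,1],[0,0,0,0,0,0,1],[0,0,0,0,0,0,1],[0,0,0,0,0,0,1],[0,0,0,0,0,0,1],[0,0,0,0,0,0,1],[0,0,0,0,0,0,1]]' && python3 -c "
from h import *
rel([548.4,239.4,76.3],65.8)"
```

```text
t: 3.52
ee_pos: [547.2, 239.0, 74.7]
orientation: [-2.652, -1.683, 0.007]
ft_force: [-0.4, 0.3, -0.1]
width: 87.9
grasp_force: 0.0
t: 4.53
ee_pos: [548.8, 239.7, 76.6]
orientation: [-2.651, -1.686, 0.0]
ft_force: [-0.6, -1.3, -1.9]
width: 11.5
grasp_force: 30.1
pos [548.8 239.7  76.6] F [-0.6 -1.3 -1.9] w 11.5 g 30.1 t 4.525 head 64.9 tilt [-0. -0. -1.]
tool shift [-0.4 -0.2  0.3] turn -0.016
```

```bash
python3 -m handwheel '[[0,0,-15,0,0,0,1],[0,0,-30,0,0,0,1],[0,0,-40,0,0,0,1],[0,0,-40,0,0,0,1],[0,0,-40,0,0,0,1],[0,0,-40,0,0,0,1],[0,0,-20,0,0,-0.12,1],[0,0,0,0,0,-0.16,1],[0,0,0,0,0,-0.16,1],[0,0,0,0,0,-0.15,1]]' && python3 -m handwheel '[[-20,-4,0,0,0,0,1],[-36,-7,0,0,0,0,1],[-38,-8,0,0,0,0,1],[-38,-8,0,0,0,0,1],[-38,-8,0,0,0,0,1],[-38,-8,0,0,0,0,1],[-38,-8,0,0,0,0,1],[-38,-8,0,0,0,0,1],[-38,-8,0,0,0,0,1],[-38,-8,0,0,0,0,1]]' && python3 -m handwheel '[[-38,-7,0,0,0,0,1],[-38,-7,0,0,0,0,1],[-25,-3,0,0,0,0,1],[-12,0,0,0,0,0,1],[0,0,0,0,0,0,1],[0,0,0,0,0,0,1],[0,0,0,0,0,0,1]]' && python3 -c "
from h import *
cap('wrist','w2'); rel([512,-112,300],99)"
```

```text
t: 5.78
ee_pos: [548.1, 239.4, 302.1]
orientation: [-2.04, -2.389, 0.001]
ft_force: [0.1, 0.5, -4.0]
width: 11.9
grasp_force: 30.0
t: 7.02
ee_pos: [527.9, -129.5, 302.0]
orientation: [-2.05, -2.38, 0.001]
ft_force: [1.3, -0.0, -5.2]
width: 11.2
grasp_force: 30.0
t: 7.9
ee_pos: [529.5, -240.8, 301.7]
orientation: [-2.045, -2.384, -0.0]
ft_force: [0.6, 0.1, -3.9]
width: 11.5
grasp_force: 30.0
pos [ 529.5 -240.9  301.7] F [ 0.1 -0.4 -4.9] w 11.3 g 30.0 t 7.95 head 98.76 tilt [ 0. -0. -1.]
tool shift [130.1   2.3   1.7] turn -0.004
```

View pics/w2.png

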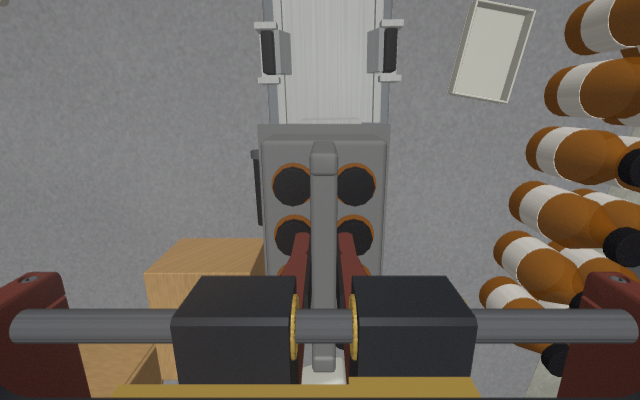

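The view shows both latches: the left one at about (269,52) and the right one at about (390,50). The held carrier hides the rest of the cradle. I'll back off 75 mm along tool x so the whole cradle is visible.

```bash
python3 -m handwheel '[[-30,0,0,0,0,0,1],[-30,0,0,0,0,0,1],[-15,0,-30,0,0,0,1],[0,0,-30,0,0,0,1],[0,0,0,0,0,0,1],[0,0,0,0,0,0,1],[0,0,0,0,0,0,1]]' && python3 -c "
from h import *
cap('wrist','w3'); rel([512,-112,300],99)
cv2.imwrite('pics/w3c.png',cv2.resize(cv2.imread('pics/w3.png')[0:150,220:420],None,fx=4,fy=4,interpolation=cv2.INTER_CUBIC))"
```

```text
t: 8.82
ee_pos: [540.2, -315.1, 359.9]
orientation: [-2.044, -2.382, 0.001]
ft_force: [0.1, -0.3, -4.3]
width: 11.9
grasp_force: 30.0
pos [ 540.3 -315.3  360.1] F [-0.2 -0.5 -4.4] w 12.2 g 30.0 t 8.875 head 98.73 tilt [ 0.002 -0.002 -1.   ]
tool shift [205.1   3.   60.5] turn -0.005
```

View pics/w3c.png

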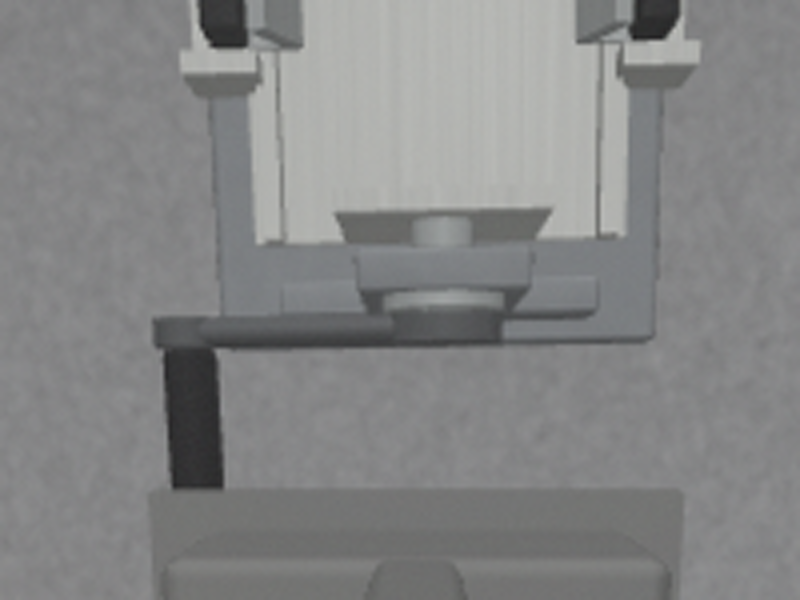

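The crop shows the -y end plate's top edge from (333,212) to (552,208). The wall lines are at (284,240) and (599,237), the base-plate corner is at (655,338), and the handle axis runs from (190,345) to (198,488). I'll fit the stand pose to these.

Run:
```python
from h import *
from scipy.optimize import least_squares
c=lambda u,v:(220+u/4,v/4)
# (img,pixel,local xyz with None=free sliding)
O=[('w3',c(655,338),(80,-100,6)),('w3',c(222,318),(-80,None,12)),('w3',c(211,110),(-80,None,12)),('w3',c(663,110),(80,None,12)),
('w3',c(333,211),(-30,'t',137)),('w3',c(552,208),(30,'t',137)),('w3',c(190,345),(-75,None,115)),('w3',c(198,488),(-75,None,115)),
('w2',(268.5,52),('-l',0,105)),('w2',(390,50),('l',0,105)),('w3',c(284,240),(-49,None,80)),('w3',c(274,60),(-49,None,80)),('w3',c(599,237),(49,None,80)),('w3',c(603,60),(49,None,80))]
def res(p,full=False):
    x,y,a,t,l=p; r=[]
    for im,(u,v),(X,Y,Z) in O:
        q=back(im,u,v,Z)[:2]-[x,y]; q=np.array([[np.cos(a),np.sin(a)],[-np.sin(a),np.cos(a)]])@q
        X={'l':l,'-l':-l}.get(X,X); Y=t if Y=='t' else Y
        r.append([q[0]-X,0 if Y is None else q[1]-Y])
    r=np.array(r); return r if full else r.ravel()
s=least_squares(res,[512,-112,.157,-70,50],loss='soft_l1')
print(s.x.round(3),np.degrees(s.x[2])); print(res(s.x,True).round(1).tolist())
m=s.x
rel([m[0],m[1],300],90+np.degrees(m[2]))
# carrier tilt / bar position within grip: bar far end in w2
print(back('w2',323,142,301.7+19-0+7).round(1))
```

```text
[ 5.15209e+02 -1.13066e+02  1.72000e-01 -7.25450e+01  6.14240e+01] 9.845117734682464
[[0.8, 0.7], [0.5, 0.0], [0.7, 0.0], [0.2, 0.0], [-0.4, 0.2], [-0.9, -0.2], [-0.1, 0.0], [-0.4, 0.0], [-0.2, -0.1], [-0.2, -0.5], [-0.3, 0.0], [-0.9, 0.0], [0.5, 0.0], [0.7, 0.0]]
pos [ 540.3 -315.3  360.1] F [-0.2 -0.5 -4.4] w 12.2 g 30.0 t 8.875 head 98.73 tilt [ 0.002 -0.002 -1.   ]
tool shift [203.6   6.   60.5] turn -0.019
[ 519.4 -181.   327.7]
```

Run:
```python
from h import *
h=np.radians(98.76);o=np.array([529.5,-240.9,301.7]);ex=np.array([np.cos(h),np.sin(h),0]);ey=np.array([np.sin(h),-np.cos(h),0])
for n,x,y,z in [('barTop',56,0,26),('barTopback',46,0,26),('postlow',56,0,-30),('flangeL',62,-46,-68.3),('flangeR',62,46,-68.3),('flangebotL',62,-46,-76.3),('flBotR',62,46,-76.3)]:
    print(n,proj('w2',o+ex*x+ey*y+[0,0,z]).round(1))
im=cv2.imread('pics/w2.png',0)
print('rows@300',im[115:150,290].tolist()); print('cols@132',im[131,250:270].tolist(),im[131,380:400].tolist())
print('bar col322',im[120:185,322].tolist()); print('bar row 200',im[200,300:345].tolist())
```

```text
barTop [325.1 153.5]
barTopback [325.1 177. ]
postlow [324.6 139.9]
flangeL [257.8 125.5]
flangeR [391.1 125.5]
flangebotL [259.9 124.8]
flBotR [388.9 124.9]
rows@300 [165, 166, 167, 166, 167, 166, 165, 166, 147, 118, 115, 114, 113, 114, 114, 114, 113, 113, 112, 107, 106, 107, 107, 107, 107, 114, 122, 124, 120, 117, 115, 113, 113, 112, 112]
cols@132 [129, 132, 131, 131, 130, 129, 130, 121, 112, 113, 113, 112, 113, 113, 113, 114, 112, 114, 112, 114] [113, 111, 113, 112, 112, 111, 111, 112, 113, 112, 119, 124, 123, 124, 124, 128, 130, 130, 127, 125]
bar col322 [163, 165, 165, 154, 121, 114, 114, 114, 115, 115, 115, 115, 115, 112, 107, 108, 109, 109, 107, 108, 111, 108, 107, 107, 106, 106, 105, 108, 106, 106, 107, 107, 107, 116, 125, 124, 121, 118, 116, 114, 115, 111, 112, 111, 111, 108, 109, 110, 109, 107, 106, 107, 105, 95, 81, 69, 104, 111, 111, 112, 109, 110, 110, 109, 109]
bar row 200 [38, 41, 41, 39, 36, 44, 70, 85, 98, 105, 83, 95, 101, 105, 108, 109, 108, 109, 109, 109, 109, 108, 110, 109, 110, 109, 110, 109, 109, 110, 110, 109, 109, 108, 102, 97, 91, 87, 107, 100, 83, 66, 35, 38, 38]
```

```bash
python3 -m handwheel '[[0,0,0,0,0,-0.019,1],[20,1,0,0,0,0,1],[36,2,0,0,0,0,1],[36,2,0,0,0,0,1],[36,2,10,0,0,0,1],[36,2,20,0,0,0,1],[25,1,30,0,0,0,1],[14,0,30,0,0,0,1],[0,0,25,0,0,0,1],[0,0,10,0,0,0,1]]' && python3 -m handwheel '[[0,0,0,0,0,0,1],[0,0,0,0,0,0,1],[0,0,0,0,0,0,1]]' && python3 -c "
from h import *
rel([515.2,-113.8,177],99.85)"
```

```text
t: 10.12
ee_pos: [515.0, -113.0, 235.6]
orientation: [-2.021, -2.402, 0.001]
ft_force: [-0.1, -0.6, -4.0]
width: 11.8
grasp_force: 30.0
t: 10.5
ee_pos: [516.7, -114.4, 237.6]
orientation: [2.023, 2.402, 0.001]
ft_force: [0.1, 0.2, -4.4]
width: 11.8
grasp_force: 30.0
pos [ 516.7 -114.4  237.6] F [ 0.1  0.2 -4.4] w 11.8 g 30.0 t 10.5 head 99.78 tilt [-0.001  0.002 -1.   ]
tool shift [ 0.9 -1.5 60.6] turn -0.001
```

```bash
python3 -m handwheel '[[0.5,-1,15,0,0,0,1],[0,0,12,0,0,0,1],[0,0,8,0,0,0,1],[0,0,6,0,0,0,1],[0,0,5,0,0,0,1],[0,0,5,0,0,0,1],[0,0,0,0,0,0,1],[0,0,0,0,0,0,1]]' && python3 -c "
from h import *
rel([515.2,-113.8,177],99.85)"
```

```text
t: 11.5
ee_pos: [515.2, -113.9, 185.9]
orientation: [2.023, 2.403, 0.0]
ft_force: [-0.3, 0.3, -4.4]
width: 11.9
grasp_force: 30.0
pos [ 515.2 -113.9  185.9] F [-0.3  0.3 -4.4] w 11.9 g 30.0 t 11.5 head 99.8 tilt [-0.  0. -1.]
tool shift [ 0.1 -0.   8.9] turn -0.001
```

Inside the end plates with no contact force. The carrier weighs about 4.4 N. I'll press on in small steps.

```bash
python3 -m handwheel '[[0,0,4,0,0,0,1],[0,0,4,0,0,0,1],[0,0,2,0,0,0,1],[0,0,2,0,0,0,1],[0,0,2,0,0,0,1],[0,0,0,0,0,0,1]]' && python3 -m handwheel '[[0,0,2,0,0,0,1],[0,0,2,0,0,0,1],[0,0,2,0,0,0,1],[0,0,0,0,0,0,1]]' && python3 -c "
from h import *
rel([515.2,-113.8,151.3],99.85)"
```

```text
t: 12.25
ee_pos: [516.2, -114.1, 172.8]
orientation: [2.022, 2.401, 0.002]
ft_force: [-0.2, -0.1, 5.7]
width: 12.1
grasp_force: 30.0
t: 12.75
ee_pos: [516.5, -114.2, 167.1]
orientation: [2.022, 2.401, 0.002]
ft_force: [-1.0, -0.2, 6.5]
width: 11.4
grasp_force: 30.0
pos [ 516.5 -114.2  167.1] F [-1.  -0.2  6.5] w 11.4 g 30.0 t 12.75 head 99.8 tilt [-0.001  0.003 -1.   ]
tool shift [ 0.7 -1.2 15.8] turn -0.001
```

```bash
python3 -m handwheel '[[0,0,3,0,0,0,1],[0,0,3,0,0,0,1],[0,0,3,0,0,0,1],[0,0,0,0,0,0,1]]' && python3 -m handwheel '[[0,0,2,0,0,0,1],[0,0,2,0,0,0,1],[0,0,1,0,0,0,1],[0,0,0,0,0,0,1]]' && python3 -c "
from h import *
rel([515.2,-113.8,151.3],99.85)"
```

```text
t: 13.25
ee_pos: [514.8, -113.9, 156.2]
orientation: [-2.023, -2.403, 0.001]
ft_force: [0.0, -1.8, -3.4]
width: 11.9
grasp_force: 30.0
t: 13.75
ee_pos: [514.5, -113.2, 151.9]
orientation: [-2.023, -2.402, 0.0]
ft_force: [-3.3, 2.7, 5.9]
width: 11.7
grasp_force: 30.0
pos [ 514.5 -113.2  151.9] F [-3.3  2.7  5.9] w 11.7 g 30.0 t 13.75 head 99.8 tilt [ 0.001 -0.001 -1.   ]
tool shift [-0.7  0.6  0.6] turn -0.001
```

```bash
python3 -m handwheel '[[0,0,1,0,0,0,1],[0,0,0,0,0,0,1],[0,0,0,0,0,0,1]]'; python3 -m handwheel '[[0,0,-1,0,0,0,1],[0,0,-1,0,0,0,1],[0,0,-1,0,0,0,1],[0,0,0,0,0,0,1]]'; python3 -m handwheel '[[0,0,-1,0,0,0,1],[0,0,0,0,0,0,1],[0,0,0,0,0,0,1]]'
```

```text
t: 14.12
ee_pos: [514.4, -112.9, 151.6]
orientation: [-2.023, -2.402, -0.001]
ft_force: [-6.0, 7.0, 13.4]
width: 11.5
grasp_force: 30.0
t: 14.62
ee_pos: [515.0, -113.9, 153.4]
orientation: [-2.024, -2.403, 0.0]
ft_force: [-1.2, -0.4, -3.3]
width: 11.8
grasp_force: 30.0
t: 15.0
ee_pos: [515.0, -113.9, 154.6]
orientation: [-2.023, -2.403, 0.0]
ft_force: [1.0, 0.2, -5.5]
width: 11.9
grasp_force: 30.0
```

```bash
python3 -m handwheel '[[0,0,-1,0,0,0,1],[0,0,0,0,0,0,1]]';  python3 -m handwheel '[[0,0,-0.5,0,0,0,1],[0,0,0,0,0,0,1]]'
```

```text
t: 15.25
ee_pos: [514.8, -113.6, 154.7]
orientation: [-2.023, -2.402, 0.0]
ft_force: [3.9, 0.2, -19.1]
width: 11.6
grasp_force: 30.0
t: 15.5
ee_pos: [514.7, -113.5, 154.8]
orientation: [-2.023, -2.402, 0.0]
ft_force: [6.7, 0.7, -25.3]
width: 11.9
grasp_force: 30.0
```

```bash
python3 -m handwheel '[[0,0,0.8,0,0,0,1],[0,0,0,0,0,0,1],[0,0,0,0,0,0,1],[0,0,0,0,0,0,1]]';  python3 -m handwheel '[[0,0,0,0,0,0,1],[0,0,0,0,0,0,1],[0,0,0,0,0,0,1]]'
```

```text
t: 16.0
ee_pos: [514.8, -113.6, 154.8]
orientation: [-2.023, -2.402, 0.0]
ft_force: [4.9, 1.5, -23.7]
width: 12.0
grasp_force: 30.0
t: 16.38
ee_pos: [514.7, -113.7, 154.8]
orientation: [-2.023, -2.402, 0.0]
ft_force: [5.5, 1.7, -23.9]
width: 11.7
grasp_force: 30.0
```

```bash
python3 -m handwheel '[[0,0,0.5,0,0,0,1],[0,0,0,0,0,0,1]]';  python3 -m handwheel '[[0,0,0.3,0,0,0,1],[0,0,0,0,0,0,1]]'
```

```text
t: 16.62
ee_pos: [514.8, -113.7, 154.7]
orientation: [-2.023, -2.402, 0.0]
ft_force: [3.9, 1.5, -19.8]
width: 11.7
grasp_force: 30.0
t: 16.88
ee_pos: [514.9, -113.8, 154.7]
orientation: [-2.023, -2.403, 0.0]
ft_force: [2.0, 1.2, -16.2]
width: 11.6
grasp_force: 30.0
```

Holding at about 12 N over the weight for a little over a second.

```bash
python3 -m handwheel '[[0,0,0,0,0,0,1],[0,0,0,0,0,0,1],[0,0,0,0,0,0,1],[0,0,0,0,0,0,1],[0,0,0,0,0,0,1],[0,0,0,0,0,0,1],[0,0,0,0,0,0,1],[0,0,0,0,0,0,1],[0,0,0,0,0,0,1]]';  python3 -m handwheel '[[0,0,1,0,0,0,1],[0,0,1,0,0,0,1],[0,0,1,0,0,0,1],[0,0,0.5,0,0,0,1],[0,0,0,0,0,0,1]]'
```

```text
t: 18.0
ee_pos: [515.0, -113.9, 154.6]
orientation: [-2.024, -2.403, 0.0]
ft_force: [-1.5, 1.1, -11.0]
width: 11.9
grasp_force: 30.0
t: 18.62
ee_pos: [515.8, -113.9, 151.7]
orientation: [2.023, 2.402, 0.001]
ft_force: [0.8, 1.7, 1.0]
width: 12.0
grasp_force: 30.0
```

```bash
python3 -m handwheel '[[0,0,0,0,0,0,0.6],[0,0,0,0,0,0,0.4],[0,0,0,0,0,0,0.3],[0,0,-10,0,0,0,0.3],[0,0,-30,0,0,0,0.3],[0,0,-40,0,0,0,0.3],[0,0,-40,0,0,0,0.3],[0,0,0,0,0,0,0.3],[0,0,0,0,0,0,0.3]]' && python3 -c "
from h import *
a=np.radians(9.85); X=np.array([515.2,-113.1])+np.array([[np.cos(a),-np.sin(a)],[np.sin(a),np.cos(a)]])@[-75,-150]
print(X); rel([X[0],X[1],96.3],99.85); cap('wrist','w4');cap('top','t4')
A=cv2.imread('pics/w4.png');B=cv2.resize(cv2.imread('pics/t4.png')[160:250,300:440],(560,360));cv2.imwrite('pics/m4.png',np.vstack([cv2.resize(A,(480,300)),np.pad(cv2.resize(B,(466,300)),((0,0),(0,14),(0,0)))]))"
```

```text
t: 19.75
ee_pos: [514.7, -113.8, 271.0]
orientation: [-2.024, -2.403, 0.0]
ft_force: [-0.3, -0.4, 0.8]
width: 61.7
grasp_force: 0.0
[ 466.96598067 -273.71905049]
pos [ 514.7 -113.8  271. ] F [-0.3 -0.4  0.8] w 61.7 g 0.0 t 19.75 head 99.8 tilt [ 0. -0. -1.]
tool shift [-149.5  -74.2  174.7] turn -0.001
```

View pics/m4.png

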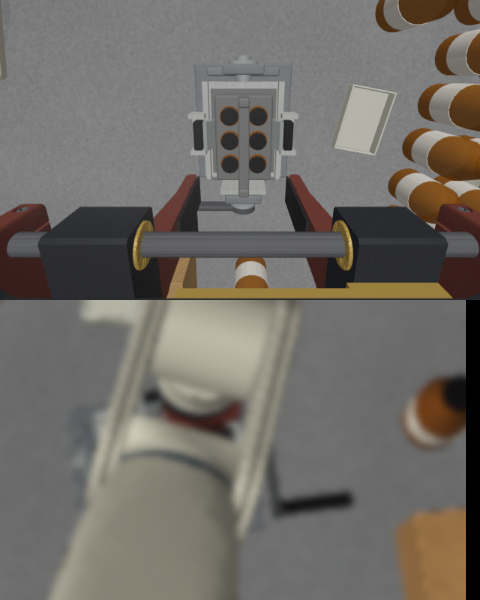

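The picture shows the carrier sitting square in the cradle with both latches over its flange. The way to the handle is clear.

```bash
python3 -m handwheel '[[-40,-20,0,0,0,0,0.4],[-40,-20,0,0,0,0,0.4],[-40,-20,0,0,0,0,0.4],[-29,-14,30,0,0,0,0.4],[0,0,40,0,0,0,0.4],[0,0,40,0,0,0,0.4],[0,0,35,0,0,0,0.4],[0,0,20,0,0,0,0.4],[0,0,10,0,0,0,0.4],[0,0,0,0,0,0,0.4]]' && python3 -m handwheel '[[0,0,0,0,0,0,1],[0,0,0,0,0,0,1],[0,0,0,0,0,0,1],[0,0,0,0,0,0,1],[0,0,0,0,0,0,1],[0,0,0,0,0,0,1]]' && python3 -c "
from h import *
rel([466.97,-273.72,96.3],99.85)"
```

```text
t: 21.1
ee_pos: [467.0, -272.9, 95.2]
orientation: [-2.022, -2.402, 0.0]
ft_force: [0.5, -0.8, 0.3]
width: 52.6
grasp_force: 0.0
t: 21.85
ee_pos: [466.7, -273.5, 96.3]
orientation: [-2.023, -2.403, 0.002]
ft_force: [-3.8, -1.5, 3.3]
width: 15.3
grasp_force: 30.0
pos [ 466.7 -273.5   96.3] F [-3.8 -1.5  3.3] w 15.3 g 30.0 t 21.85 head 99.82 tilt [ 0.    -0.001 -1.   ]
tool shift [-0.3  0.2 -0. ] turn -0.001
```

```bash
python3 -m handwheel '[[0,1.1,-13,0,0,0,1],[0,3.4,-12.6,0,0,0,1],[0,5.5,-11.9,0,0,0,1],[0,7.5,-10.7,0,0,0,1]]' && python3 -m handwheel '[[0,9.2,-9.2,0,0,0,1],[0,10.7,-7.5,0,0,0,1],[0,11.9,-5.5,0,0,0,1],[0,12.6,-3.4,0,0,0,1],[0,13,-1.1,0,0,0,1]]' && python3 -c "
from h import *
a=np.radians(9.85); X=np.array([515.2,-113.1])+np.array([[np.cos(a),-np.sin(a)],[np.sin(a),np.cos(a)]])@[0,-150]
rel([X[0],X[1],171.3],99.85)"
```

```text
t: 22.35
ee_pos: [483.0, -270.6, 143.6]
orientation: [-2.021, -2.401, 0.004]
ft_force: [-1.7, -5.6, -11.6]
width: 15.3
grasp_force: 30.0
t: 22.98
ee_pos: [538.9, -261.0, 171.3]
orientation: [-2.021, -2.4, 0.006]
ft_force: [-11.2, -4.6, 1.9]
width: 15.1
grasp_force: 30.0
pos [ 538.9 -261.   171.3] F [-11.2  -4.6   1.9] w 15.1 g 30.0 t 22.975 head 99.81 tilt [ 0.001 -0.005 -1.   ]
tool shift [-0.2  1.9 -0. ] turn -0.001
```

Following the arc well; on to the stop.

```bash
python3 -m handwheel '[[0,13,1.1,0,0,0,1],[0,12.6,3.4,0,0,0,1],[0,11.9,5.5,0,0,0,1],[0,10.7,7.5,0,0,0,1]]' && python3 -m handwheel '[[0,9.2,9.2,0,0,0,1],[0,7.5,10.7,0,0,0,1],[0,5.5,11.9,0,0,0,1],[0,3.4,12.6,0,0,0,1],[0,1.1,13,0,0,0,1],[0,0,0,0,0,0,1]]' && python3 -c "
from h import *
a=np.radians(9.85); X=np.array([515.2,-113.1])+np.array([[np.cos(a),-np.sin(a)],[np.sin(a),np.cos(a)]])@[75,-150]
rel([X[0],X[1],96.3],99.85)"
```

```text
t: 23.48
ee_pos: [587.8, -252.6, 154.1]
orientation: [-2.022, -2.402, 0.003]
ft_force: [-7.6, -3.6, 5.7]
width: 15.0
grasp_force: 30.0
t: 24.22
ee_pos: [614.5, -248.0, 95.4]
orientation: [-2.023, -2.402, 0.001]
ft_force: [-1.4, -3.1, -4.8]
width: 15.0
grasp_force: 30.0
pos [ 614.5 -248.    95.4] F [-1.4 -3.1 -4.8] w 15.0 g 30.0 t 24.225 head 99.79 tilt [ 0.    -0.001 -1.   ]
tool shift [-0.1  0.3 -0.9] turn -0.001
```

```bash
python3 -m handwheel '[[0,0,1.5,0,0,0,1],[0,0,0,0,0,0,1]]'; python3 -m handwheel '[[0,0,1.5,0,0,0,1],[0,0,0,0,0,0,1],[0,0,0,0,0,0,1]]'
```

```text
t: 24.48
ee_pos: [614.6, -248.0, 95.3]
orientation: [-2.023, -2.402, 0.001]
ft_force: [-5.3, -2.0, 4.5]
width: 15.4
grasp_force: 30.0
t: 24.85
ee_pos: [614.6, -248.0, 95.1]
orientation: [-2.023, -2.403, 0.001]
ft_force: [-9.9, -1.9, 13.9]
width: 15.1
grasp_force: 30.0
```

Firm against the stop. I'll release the handle, rise and back away.

```bash
python3 -m handwheel '[[0,0,-2,0,0,0,1],[0,0,0,0,0,0,0.6],[0,0,0,0,0,0,0.4],[0,0,0,0,0,0,0.4],[0,0,-10,0,0,0,0.4],[0,0,-30,0,0,0,0.4],[0,0,-45,0,0,0,0.4],[0,0,-50,0,0,0,0.4],[0,0,-50,0,0,0,0.4],[0,0,-20,0,0,0,0.4]]' && python3 -m handwheel '[[-40,-20,0,0,0,0,0.4],[-50,-30,0,0,0,0,0.4],[-30,-10,0,0,0,0,0.4],[0,0,0,0,0,0,0.4],[0,0,0,0,0,0,0.4],[0,0,0,0,0,0,0.4]]' && python3 -c "
from h import *
cap('wrist','w5');cap('side','s5')
A=cv2.imread('pics/w5.png');B=cv2.resize(cv2.imread('pics/s5.png')[130:280,240:400],(480,450),interpolation=cv2.INTER_CUBIC);cv2.imwrite('pics/m5.png',np.hstack([cv2.resize(A,(320,450))[:, :],B]))"
```

```text
t: 26.1
ee_pos: [616.4, -248.2, 304.4]
orientation: [2.02, 2.399, 0.003]
ft_force: [0.5, 0.1, -0.3]
width: 52.7
grasp_force: 0.0
t: 26.85
ee_pos: [576.7, -374.9, 299.8]
orientation: [-2.022, -2.404, -0.0]
ft_force: [-0.3, 0.2, 0.5]
width: 52.6
grasp_force: 0.0
```

View pics/m5.png

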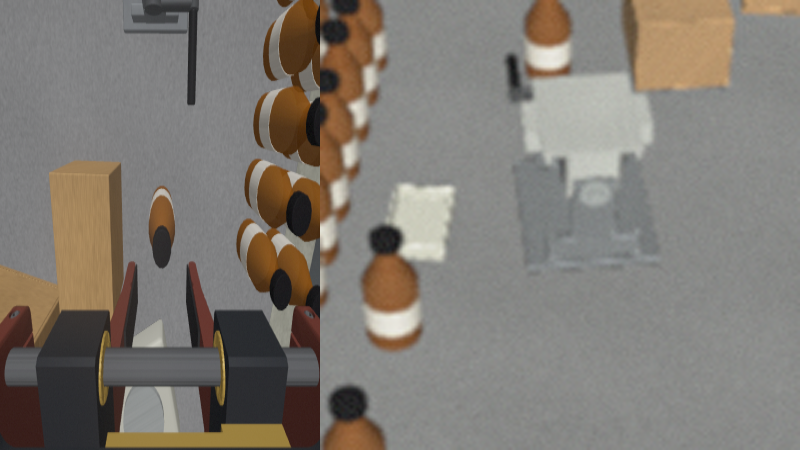

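The picture shows the cradle upside down with its floor on top, level, and the handle on the far side near (513,75). Nothing has fallen out, the bystanders are standing, and the robot is clear of everything. I'm handing in.

```bash
python3 -c "
from h import *
print(ctrl.close_job())"
```

```text
the job is handed in; nothing more can be done
None
```

The carrier is latched in the cradle and the job is handed in: the tug peaked near 21 N over its weight (target about 10 N) and was over 10 N for at least 1.6 s, then the crank was turned to its stop and the carrier left hanging upside down, bystanders undisturbed.

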